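Index the inspection turntable

TASK

Turn the inspection turntable by pushing sideways on its arm with a fingertip, until the needle at the arm's end stands over the middle of the square marker, and leave it there. Only push: do not pinch the arm, do not touch the pulse generator clamped on the stage, and leave the tweezers, magnet wand and lead boot where they lie.

Things in the scene. Friction and masses are not known exactly. Their poses are not given: they have to be found in the camera images.
- base: Fixed round grey base plate of the turntable, 310 mm across, 10 mm thick, flat on the counter. Origin on the turning axis at counter height, z up. The three flat black index markers sit on its top (10 mm above the counter), each centred 132 mm from the axis.
- stage (a joint): Angle of the turntable's stage, rad; grows counter-clockwise seen from above; 0 when the arm points along the base's +x. Stops at -2.0 and 2.0 rad, beyond all markers. Friction holds it wherever it is left (no spring): about 2 N on the arm moves it slowly, and it does not coast. The stage is a dark steel disc 110 mm across, top 28 mm above the counter, carrying one radial arm.
- spoke_mid (a point): Middle of the stage's arm: 85 mm out from the axis, 46 mm above the counter. The arm is a straight radial bar from 48 to 108 mm out from the axis, 17 mm wide, its sides upright from 28 to 64 mm above the counter: a black core between two aluminium cheeks. Pushing on its counter-clockwise side turns it clockwise, and the other way round.
- needle_tip (a point): Tip of the thin dark steel needle (5 mm thick, 34 mm above the counter) that carries on the arm's line beyond its end; 132 mm from the axis, so it passes over the middle of each marker.
- generator (a point): Middle of the polished titanium pulse generator clamped on the middle of the stage: a rounded can about 42 mm across with a clear header, from 28 to 39 mm above the counter, all within 32 mm of the axis. The point lies on the turning axis. Not to be touched.
- square_marker: The wanted marker: flat black square, 32 by 32 mm, 8 mm thick, fixed on the base plate; top 18 mm above the counter. Origin at the centre of its underside. Which place on the ring it has changes from one start to the next, clockwise or counter-clockwise of the arm, 0.5 to 2.1 rad away.
- round_marker: Another marker, not the one wanted: small flat black disc, 20 mm across, 8 mm thick, fixed on the base plate. Origin at the centre of its underside.
- bar_marker: Another marker, not the one wanted: narrow flat black bar, 40 by 9 mm, 8 mm thick, fixed on the base plate. Origin at the centre of its underside.
- tweezers: Chrome tweezers lying loose on the counter beside the base, 135 mm long along x, 20 mm wide, 8 mm high. Origin at the middle, on the counter.
- wand: Black magnet wand lying loose on the counter on the other side of the base, a 20 mm wide handle and a 56 mm disc head, 163 mm long along x (85 mm to -x, 78 mm to +x), 17 mm high. Origin on the counter.
- boot: Blue silicone lead boot standing loose on the counter beyond the base, 22 mm across, 34 mm high. Origin at the centre of its underside.

How it is judged:
By the outcome, as a careful person would: the job done as asked, in the order asked, and still so for the second after the job is handed in, with the robot touching nothing.
It also fails if it takes over 42 s, if anything falls off the work surface, if the arm or the gripper's body presses on something with over 40 N, if the wrist force passes 120 N, or if a joint passes its speed limit or range.

ROBOT

A 6-joint arm with a two-finger parallel gripper is mounted at the origin on the work surface. World frame = base frame: x ahead of the robot, y to its left, z up, the work surface at z = 0. Lengths are in mm, angles in rad, forces in N, time in s.
With the tool pointing down it reaches from about 350 to 975 mm from the base axis. Payload 7.1 kg.
Tool frame: the origin (TCP) lies at the centre of the arm's flange, where the gripper is bolted on; the fingertips stand 182 mm ahead of it and the grasp point (between the pads) lies 163 mm ahead of it; x points along the fingers, y is the direction in which the jaws open and shut, and the axes are right-handed (so a half turn about x gives the same grasp; the last joint's range is limited). The gripper opens to 88 mm and grips with 3 to 60 N. Pads are 20 mm wide; open, the fingers measure 115 mm over their backs; the gripper's body (75 mm by 178 mm) begins 61 mm behind the grasp point.
Start: joints at [-1.336, 0.423, 1.63, -0, 1.089, -0.019], TCP at [156.947, -604.958, 404.675] pointing down, gripper open.
Joint ranges: [-3, 3], [-0.9, 2.11], [0.09, 2.58], [-1.31, 4.45], [0.11, 2.69], [-2.54, 2.54]. Speed limits (rad/s): [2.39, 2.39, 3.01, 3.14, 3.14, 3.14].

INTERFACE

Orientations are given as a rotation vector (axis times angle).
In Python, from workcell import readout, viewer, workorder, models gives the robot as it stands. The module is installed in compiled form; this text tells all that it offers.
- The arm moves only by the tool apply_moves, never from a script. Its argument "commands" is a list that holds one entry, the list of rows, each a list of 4 numbers: the shift along the world's x, y, z in m, then the turn about the world's z in rad. A call has 1 to 8 rows; each row is the pose to reach, as a shift and turn from the pose commanded when the call began; what a row does not reach only later rows make up. A row lasts 1/8 s, in which the tool goes at most 62.5 mm and 10.7 degrees, less where a joint would pass 70% of its speed; a pose out of reach is approached as far as the arm can. A call with a gripper value outside its range is refused whole. "gripper" is the finger opening in m, from 0 to 0.0878, set as the call begins (left out, the last holds). The fingers move at their own pace and stop on an object; the grip force is fixed at half the most. Time passes only in rows, so rows that repeat a pose let the fingers close. It gives the time, the measured TCP pose, the force and the opening at its end, in the units of the state.
- readout.get_obs(): the state, without advancing time (a new reading comes with each control period).
- viewer.get_image(name): name is "side" or "top"; returns a dict with "color" (420x560x3 uint8, red, green, blue), "vertical_fov" (degrees; the focal length in pixels is half the picture's height over the tangent of half this angle, whatever the lens; pixels are square), "cx", "cy" (the principal point, pixels), "rvec" (rotation vector, rad) and "tvec" (3), from world to camera coordinates, as OpenCV has them. Camera axes: x right, y down, z forward; pixel columns grow to the right and rows downward; lengths in mm; the calibration is good to about 2 mm. A picture is of the moment at which its call begins. There is no depth.
- workorder.close_job(): hands the job in, once; it reports no verdict.
Trained networks look in the newest picture that a camera, given by its name, has taken for a name from the list of things; names that differ only in an ending like _2 or _b are one class to them, and where a whole thing is asked for, a point or a joint stands for the part that bears it (a point fixed in the world has none). Each returns a list of dicts, best first, with "conf" (0 to 1); they miss things now and then, are a little off and sometimes report something else, mostly with a low value. They report only what shows in the picture. A call takes as long as a camera call.
- models.search_frame(camera, label): "position" ([x, y, z] in mm, in world coordinates, good to about 4 mm: the middle of the surface that is visible of it).
- models.place_of(camera, label): "position" ([x, y, z] in mm, in world coordinates, good to about 4 mm: a listed point, or the origin of a listed thing).
The state is a dict: "t": time; "qpos": joint angles; "qvel": joint speeds; "joint_torque": joint torques, N m; "ee_pos": TCP position; "orientation": TCP orientation; "ft_force": force on the tool from outside, world axes, zero at the start; "moment": the same for the moment, N m; "width": finger opening in mm.
Only numpy, scipy, OpenCV 4.12 (cv2) and the standard library are available. Lean on these libraries where they do the work, as an engineer would, in place of code of your own. Each camera call takes 0.05 s, during which the arm holds its last target.

## Working session

There is one attempt and no reset: what is moved stays moved. The work goes in short steps, Python scripts to look and compute and a tool call to move; the robot and the scene stay as the last step left them, time stands still between calls to the robot, and variables do not carry over. Pictures are saved under pics/ and viewed, and the job is handed in when it is done.

Besides the shell and the picture viewer there is one more tool, called after ">>>" as name(argument=value, ...) on one line, values as JSON. apply_moves: Moves the arm, as the interface text tells. Its arguments: {"type":"object","properties":{"commands":{"type":"array","items":{"type":"array","items":{"type":"array","items":{"type":"number"}}}},"gripper":{"type":"number"}},"required":["commands"]}

```bash
mkdir -p pics
cat > h.py <<'E'
import numpy as np,cv2
from workcell import readout,viewer,workorder,models
def cam(n,save=None):
    d=viewer.get_image(n)
    if save: cv2.imwrite('pics/'+save,d['color'][:,:,::-1])
    return d
def K(d):
    f=d['color'].shape[0]/2/np.tan(np.radians(d['vertical_fov'])/2)
    return np.array([[f,0,d['cx']],[0,f,d['cy']],[0,0,1.]])
def proj(d,P):
    return cv2.projectPoints(np.array(P,float).reshape(-1,1,3),np.array(d['rvec'],float),np.array(d['tvec'],float),K(d),None)[0].reshape(-1,2)
def unproj(d,uv,z):
    R=cv2.Rodrigues(np.array(d['rvec'],float))[0];t=np.array(d['tvec'],float).ravel()
    c=-R.T@t; r=R.T@np.linalg.inv(K(d))@np.array([uv[0],uv[1],1.])
    return c+r*(z-c[2])/r[2]
E
python3 - <<'E'
from h import *
o=readout.get_obs();print(o['t'],o['ee_pos'],o['orientation'],o['width'])
for c in('top','side'):
    d=cam(c,c+'0.png')
    for l in('base','spoke_mid','needle_tip','generator','square_marker','round_marker','bar_marker','tweezers','wand','boot'):
        r=models.place_of(c,l)
        print(c,l,[(np.round(x['position'],1).tolist(),round(x['conf'],2),np.round(proj(d,x['position'])[0]).tolist()) for x in r[:2]])
print(readout.get_obs()['t'])
E
```

```text
0.0 [ 156.8930412  -604.71724137  403.91802171] [ 2.08669504  0.2678273  -2.08707255] 87.96935356773936
top base [([538.0, -2.9, 1.7], 0.82, [294.0, 271.0])]
top spoke_mid [([619.9, 19.0, 49.5], 0.78, [282.0, 226.0])]
top needle_tip [([664.3, 34.9, 33.0], 0.94, [273.0, 204.0])]
top generator [([535.9, -7.6, 31.6], 0.94, [297.0, 272.0])]
top square_marker [([585.8, 115.5, 11.2], 0.62, [231.0, 247.0]), ([741.7, 50.4, 3.4], 0.21, [264.0, 168.0])]
top round_marker [([631.0, -100.0, 9.3], 0.64, [343.0, 221.0])]
top bar_marker [([510.5, 123.2, 9.1], 0.54, [228.0, 287.0])]
top tweezers [([469.5, 201.4, -0.8], 0.66, [187.0, 309.0])]
top wand []
top boot [([741.1, 50.5, 1.9], 0.59, [264.0, 168.0])]
side base [([538.4, -3.8, -2.7], 0.63, [327.0, 252.0])]
side spoke_mid [([617.5, 16.5, 44.7], 0.72, [292.0, 231.0])]
side needle_tip [([661.1, 30.0, 35.2], 0.72, [273.0, 232.0])]
side generator [([533.2, -2.9, 32.3], 0.81, [330.0, 241.0])]
side square_marker [([591.9, 113.7, 9.4], 0.62, [282.0, 272.0])]
side round_marker [([633.3, -98.3, 6.9], 0.61, [307.0, 218.0]), ([614.2, 14.2, 45.2], 0.51, [294.0, 231.0])]
side bar_marker [([508.0, 123.7, 7.3], 0.51, [317.0, 288.0])]
side tweezers [([472.2, 201.3, -0.0], 0.74, [318.0, 324.0])]
side wand [([592.3, 113.5, 7.1], 0.69, [282.0, 273.0]), ([589.6, -219.3, 1.2], 0.62, [340.0, 201.0])]
side boot [([740.7, 51.1, -0.9], 0.41, [239.0, 240.0])]
1.1
```

View pics/top0.png

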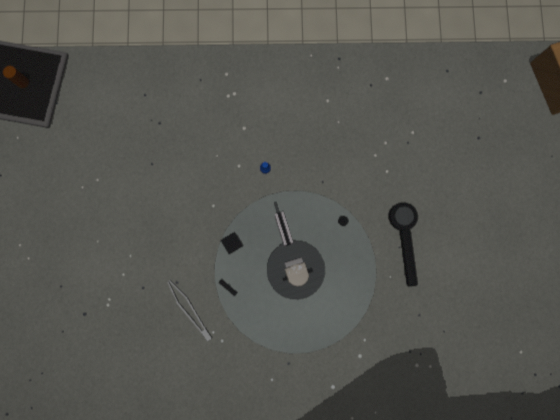

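View pics/side0.png

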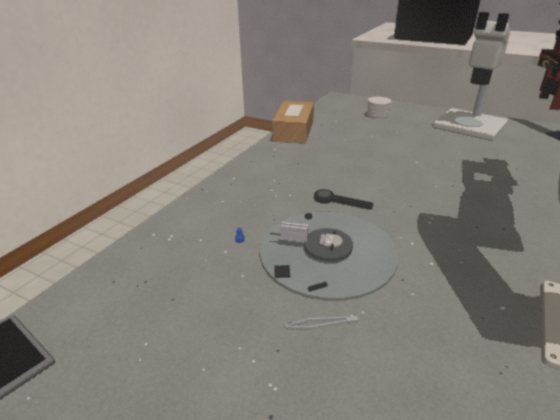

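The top view shows the square at about (232,242), the arm from (288,243) to the needle tip at (277,204), the bar at (228,287) and the disc at (343,221). The networks agree with this. I'll refine the positions from pixels next.

Run:
```python
from h import *
d=cam('top'); g=cv2.cvtColor(d['color'],cv2.COLOR_RGB2GRAY)
for n,(u,v) in dict(sq=(232,243),rd=(343,221),bar=(228,287)).items():
    p=g[v-16:v+17,u-16:u+17].astype(float)
    bg=np.median(p); w=np.clip(bg-15-p,0,None)
    _,lab,st,ce=cv2.connectedComponentsWithStats((w>0).astype(np.uint8))
    i=1+np.argmax(st[1:,4]); m=lab==i; yy,xx=np.nonzero(m); ww=w[m]
    uv=(u-16+(xx*ww).sum()/ww.sum(), v-16+(yy*ww).sum()/ww.sum())
    print(n,st[i],uv,unproj(d,uv,14 if n!='sq' else 17))
# disc ellipse of base
hsv=cv2.cvtColor(d['color'],cv2.COLOR_RGB2HSV)
print(hsv[330,290],hsv[330,200],hsv[270,340],hsv[380,150],g[270,297],g[270,320])
c=cv2.resize(d['color'][180:300,210:330],None,fx=6,fy=6,interpolation=cv2.INTER_CUBIC)[:600]
cv2.imwrite('pics/z1.png',np.clip(c[:,:,::-1].astype(float)*1.6,0,255).astype(np.uint8))
for c0 in [(538,-3,10)]:
    th=np.linspace(0,6.283,9)[:-1]
    print(proj(d,[(c0[0]+155*np.cos(t),c0[1]+155*np.sin(t),10) for t in th]).round(1).tolist())
s=cam('side')
c=cv2.resize(s['color'][190:310,230:410],None,fx=4.4,fy=4.4,interpolation=cv2.INTER_CUBIC)
cv2.imwrite('pics/z2.png',np.clip(c[:,:,::-1].astype(float)*1.5,0,255).astype(np.uint8))
```

```text
sq [  4   5  24  23 320] (np.float64(231.4660941664199), np.float64(242.56603494225644)) [593.35177104 114.8779165   17.        ]
rd [ 11  10  11  12 103] (np.float64(342.73207364341084), np.float64(220.37112403100775)) [632.44343515 -99.43531983  14.        ]
bar [  7   8  19  17 140] (np.float64(227.57007874015747), np.float64(286.9968503937008)) [509.87723296 122.91004011  14.        ]
[ 72  13 102] [ 60   2 105] [68 10 99] [36 15 86] 126 57
[[292.0, 190.7], [235.9, 214.8], [212.4, 272.3], [236.7, 330.9], [295.8, 354.6], [353.6, 328.4], [374.9, 269.1], [348.9, 212.8]]
```

View pics/z1.png

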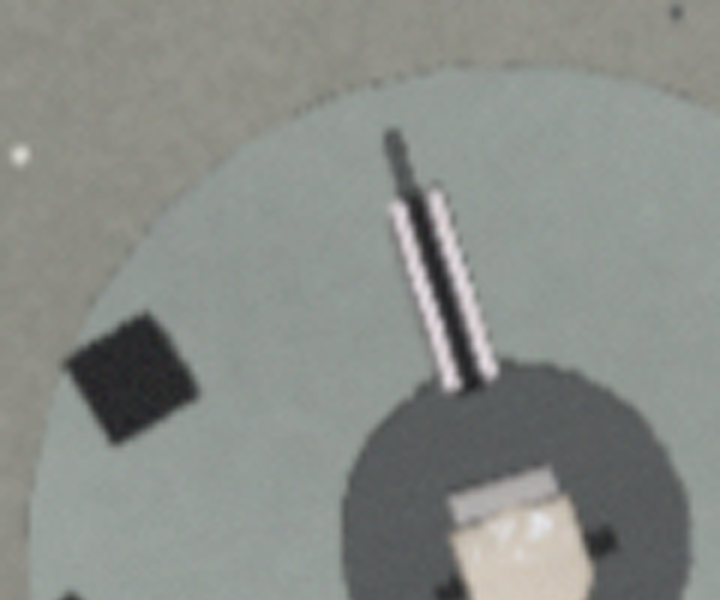

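View pics/z2.png

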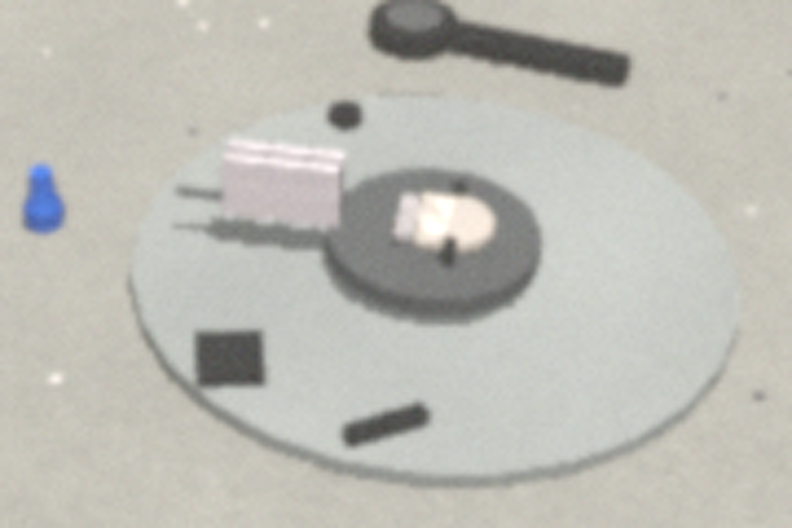

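```bash
cat >> h.py <<'E'
from scipy.optimize import least_squares
def axis(M): return least_squares(lambda c:np.hypot(M[:,0]-c[0],M[:,1]-c[1])-132,[538,-3]).x
E
python3 - <<'E'
from h import *
d=cam('top')
q=lambda u,v:(210+(u+.5)/6-.5,180+(v+.5)/6-.5)
sq=unproj(d,q(132.5,377.5),18); M=np.array([sq,[632.4,-99.4,14],[509.9,122.9,14]])
c=axis(M); print('axis',c,np.hypot(*(M[:,:2]-c).T))
# stage ellipse: dark disc z=28, base circle
ng=[]
a=lambda p:np.arctan2(p[1]-c[1],p[0]-c[0])
tip=unproj(d,q(392,131),34)
A=unproj(d,q(417,195),64);B=unproj(d,q(470,385),64)
print('sq',sq,a(sq),'tip',tip,a(tip),np.hypot(*(tip[:2]-c)),'outer',A,a(A),'inner',B,np.hypot(*(A[:2]-c)),np.hypot(*(B[:2]-c)),a(B),'linedir',np.arctan2(*(A-B)[1::-1]))
# base circle fit by edge: saturation
s=cv2.cvtColor(d['color'],cv2.COLOR_RGB2HSV)
cc=c
def res(p):
    return 0
g=cv2.GaussianBlur(d['color'].astype(np.float32),(0,0),1)
f=g[:,:,2]-g[:,:,0]  # blue-red
pts=[]
for t in np.arange(0,6.28,.1):
    r=np.arange(140,172,.5)
    uv=proj(d,np.c_[c[0]+r*np.cos(t),c[1]+r*np.sin(t),0*r+10]).astype(np.float32)
    v=cv2.remap(f,uv[:,0].reshape(1,-1),uv[:,1].reshape(1,-1),cv2.INTER_LINEAR)[0]
    k=np.argmax(np.abs(np.gradient(cv2.blur(v.reshape(1,-1),(5,1))[0]))); pts.append((c[0]+r[k]*np.cos(t),c[1]+r[k]*np.sin(t)))
pts=np.array(pts)
z=least_squares(lambda p:np.hypot(pts[:,0]-p[0],pts[:,1]-p[1])-p[2],[c[0],c[1],155],loss='soft_l1').x
print('base fit',z)
print(readout.get_obs()['t'],readout.get_obs()['ee_pos'])
E
```

```text
axis [539.16542966  -5.89096949] [131.95783154 132.04780912 132.0741428 ]
sq [593.38877521 114.41155792  18.        ] 1.1473397305054416 tip [668.48998962  30.7985628   34.        ] 0.27643751224365376 134.42828418123625 outer [643.65071364  23.71248546  64.        ] 0.27609073934986594 inner [585.45797289   8.84659169  64.        ] 108.59806220001508 48.58184093251831 0.3082119674883449 linedir 0.2501104644955448
base fit [539.92556715  -5.36711635 154.07997108]
1.25 [ 156.95732911 -604.96291146  404.66812008]
```

Run:
```python
from h import *
o=readout.get_obs()
R=cv2.Rodrigues(np.array(o['orientation']))[0];print(R.round(3)); print('yaw of jaw axis',np.arctan2(R[1,1],R[0,1]))
```

```text
[[ 0.     0.251 -0.968]
 [-0.    -0.968 -0.251]
 [-1.     0.    -0.   ]]
yaw of jaw axis -1.3170044856545247
```

>>> apply_moves(commands=[[[0.04, 0.048, 0, 0], [0.08, 0.096, 0, 0], [0.12, 0.145, 0, 0], [0.16, 0.193, 0, 0], [0.2, 0.241, 0, 0], [0.24, 0.29, 0, 0], [0.28, 0.338, 0, 0], [0.32, 0.386, 0, 0]]], gripper=0)

```text
t: 2.25
ee_pos: [477.1, -218.3, 405.0]
orientation: [2.087, 0.266, -2.085]
ft_force: [0.8, -0.2, 0.1]
width: 11.5
```

>>> apply_moves(commands=[[[0.04, 0.048, 0, 0], [0.08, 0.096, 0, 0], [0.12, 0.145, 0, 0], [0.159, 0.193, 0, 0], [0.159, 0.193, -0.06, 0], [0.159, 0.193, -0.12, 0], [0.159, 0.193, -0.16, 0], [0.159, 0.193, -0.16, 0]]])

```text
t: 3.25
ee_pos: [633.6, -26.9, 241.5]
orientation: [2.08, 0.268, -2.094]
ft_force: [0.3, 0.1, 0.4]
width: 0.3
```

Run:
```python
from h import *
cam('top','t2.png');cam('side','s2.png')
o=readout.get_obs();print(o['t'],o['ee_pos'],o['width'],o['ft_force'])
```

```text
3.35 [635.62817665 -27.14212055 245.63096575] 0.32302026835192776 [ 0.66562598 -0.61054016  0.30604584]
```

View pics/t2.png

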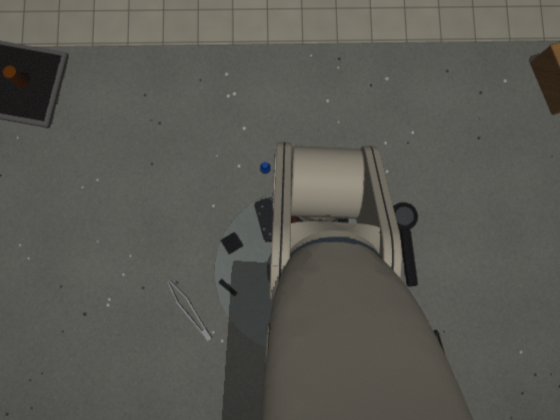

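View pics/s2.png

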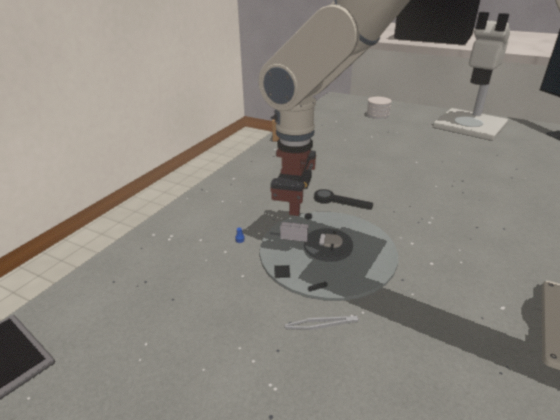

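The top camera is blocked by the arm. In the side view the finger hangs just behind the cheek, on the clockwise side of the arm, above the base plate. Next I'll compute the arc.

Run:
```python
import numpy as np
c=np.array([539.2,-5.8])
def P(th,off,r=88): return c+r*np.array([np.cos(th),np.sin(th)])+off*np.array([np.sin(th),-np.cos(th)])
b=np.array([636,-26.])
for th,off in [(.27,45),(.27,30),(.27,22)]+[(t,22) for t in np.arange(.35,1.2,.1)]: print(round(th,2),off,((P(th,off)-b)/1000).round(4).tolist(),round(th-.27,2))
```

```text
0.27 45 [0.0, 0.0003] 0.0
0.27 30 [-0.004, 0.0148] 0.0
0.27 22 [-0.0061, 0.0225] 0.0
0.35 22 [-0.0066, 0.0297] 0.08
0.45 22 [-0.008, 0.0387] 0.18
0.55 22 [-0.0103, 0.0474] 0.28
0.65 22 [-0.0134, 0.0559] 0.38
0.75 22 [-0.0174, 0.0641] 0.48
0.85 22 [-0.0222, 0.0718] 0.58
0.95 22 [-0.0277, 0.079] 0.68
1.05 22 [-0.0339, 0.0856] 0.78
1.15 22 [-0.0408, 0.0915] 0.88
```

>>> apply_moves(commands=[[[0, 0, -0.015, 0], [0, 0, -0.025, 0], [-0.003, 0.011, -0.025, 0], [-0.006, 0.02, -0.025, 0], [-0.0064, 0.026, -0.025, 0.04], [-0.0073, 0.034, -0.025, 0.13], [-0.008, 0.0387, -0.025, 0.18], [-0.008, 0.0387, -0.025, 0.18]]])

```text
t: 4.35
ee_pos: [627.1, 12.2, 220.0]
orientation: [1.981, 0.438, -1.98]
ft_force: [-0.7, 0.4, 0.6]
width: 0.4
```

Run:
```python
from h import *
s=cam('side')
c=cv2.resize(s['color'][170:310,220:400],None,fx=4,fy=4,interpolation=cv2.INTER_CUBIC)
cv2.imwrite('pics/z3.png',np.clip(c[:,:,::-1].astype(float)*1.5,0,255).astype(np.uint8))
for l in('spoke_mid','needle_tip'): 
    for x in models.place_of('side',l)[:2]:
        p=x['position'];print(l,p,x['conf'],np.arctan2(p[1]+5.8,p[0]-539.2))
o=readout.get_obs();print(o['t'],o['ee_pos'],o['ft_force'])
```

```text
spoke_mid [612.0, 26.4, 45.3] 0.8 0.41643861719159203
needle_tip [657.7, 44.6, 31.8] 0.82 0.4021386577256347
4.5 [627.10087722  11.73250073 219.82718745] [0.45417731 0.27168021 0.38619048]
```

View pics/z3.png

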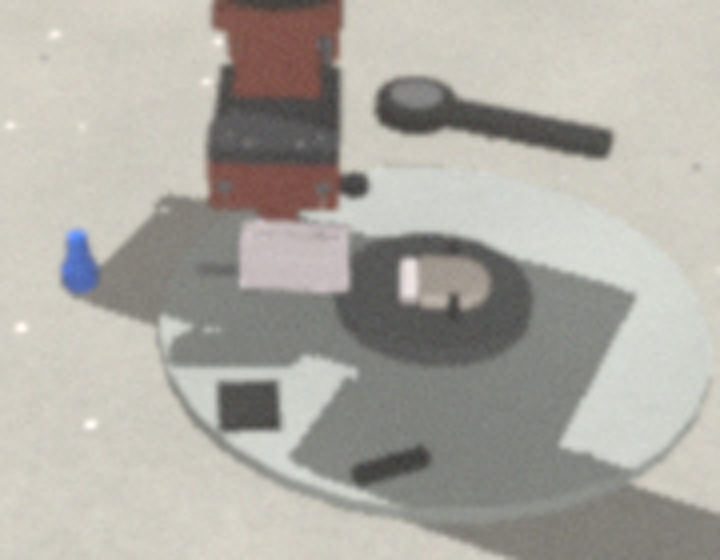

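The arm has turned to about 0.42 rad, with the finger flat against its clockwise cheek at mid-arm. Continuing along the arc, stopping short of the target.

>>> apply_moves(commands=[[[-0.0023, 0.0087, 0, 0.1], [-0.0054, 0.0172, 0, 0.2], [-0.0094, 0.0254, 0, 0.3], [-0.0142, 0.0331, 0, 0.4], [-0.0197, 0.0403, 0, 0.5], [-0.0245, 0.0455, 0, 0.58], [-0.0245, 0.0455, 0, 0.58]]])

```text
t: 5.38
ee_pos: [602.5, 57.3, 219.8]
orientation: [1.607, 0.892, -1.607]
ft_force: [-0.2, -0.1, -0.5]
width: 0.5
```

```bash
cat > look.py <<'E'
from h import *
import sys
s=cam('side')
c=cv2.resize(s['color'][170:310,220:400],None,fx=4,fy=4,interpolation=cv2.INTER_CUBIC)
cv2.imwrite('pics/'+sys.argv[1],np.clip(c[:,:,::-1].astype(float)*1.5,0,255).astype(np.uint8))
for l in('spoke_mid','needle_tip','square_marker'): 
    for x in models.place_of('side',l)[:2]:
        p=x['position'];print(l,p,x['conf'],np.arctan2(p[1]+5.8,p[0]-539.2))
for th in (.95,1.,1.05,1.1,1.147):
    p=proj(s,[(539.2+132*np.cos(th),-5.8+132*np.sin(th),34),(539.2+132*np.cos(th),-5.8+132*np.sin(th),18),(539.2+108*np.cos(th),-5.8+108*np.sin(th),34)])
    print(th,((p-[220,170])*4+1.5).round(0).tolist())
o=readout.get_obs();print(o['t'],o['ee_pos'],o['ft_force'])
E
python3 look.py z4.png
```

```text
spoke_mid [582.6, 65.2, 45.0] 0.94 1.022132990198798
needle_tip [604.4, 101.0, 34.0] 0.66 1.0227015386485554
square_marker [591.2, 114.8, 7.1] 0.72 1.163704983969025
0.95 [[221.0, 346.0], [222.0, 369.0], [262.0, 333.0]]
1.0 [[227.0, 353.0], [228.0, 376.0], [267.0, 338.0]]
1.05 [[233.0, 360.0], [234.0, 383.0], [272.0, 344.0]]
1.1 [[240.0, 367.0], [241.0, 390.0], [278.0, 349.0]]
1.147 [[248.0, 373.0], [248.0, 396.0], [284.0, 354.0]]
5.575 [602.57268335  56.8997789  219.61932017] [ 0.55666345 -0.00181203  0.42264478]
```

View pics/z4.png

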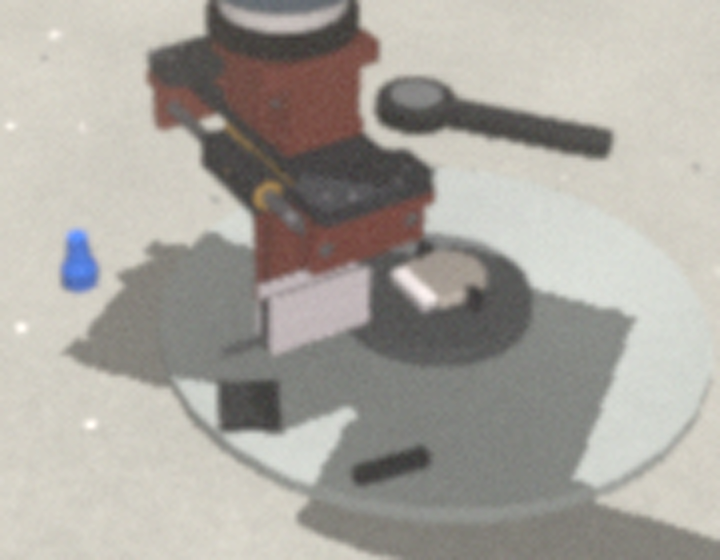

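The needle is at about 1.00 rad and the target is about 1.147. I'll push most of the rest, back off and measure from the top.

>>> apply_moves(commands=[[[-0.0045, 0.004, 0, 0.065], [-0.009, 0.0078, 0, 0.13], [-0.009, 0.0078, 0, 0.13], [-0.004, 0.0058, 0, 0.13], [0.02, -0.004, 0, 0.13], [0.045, -0.015, 0.02, 0.13], [0.05, -0.02, 0.08, 0.13], [0.05, -0.06, 0.12, 0.13]]])

```text
t: 6.58
ee_pos: [653.8, -2.3, 342.0]
orientation: [1.517, 0.976, -1.514]
ft_force: [-0.5, 0.2, 0.1]
width: 0.7
```

>>> apply_moves(commands=[[[0, -0.06, 0, 0], [-0.01, -0.12, 0, 0], [-0.02, -0.18, 0, 0], [-0.04, -0.24, 0, 0], [-0.06, -0.3, 0, 0], [-0.08, -0.35, 0, 0], [-0.1, -0.4, 0, 0], [-0.1, -0.4, 0, 0]]])

```text
t: 7.58
ee_pos: [550.8, -406.8, 339.6]
orientation: [1.52, 0.972, -1.521]
ft_force: [-0.1, -0.3, -0.4]
width: 0.5
```

```bash
cat > look2.py <<'E'
from h import *
import sys
d=cam('top')
c=cv2.resize(d['color'][190:310,210:330],None,fx=5,fy=5,interpolation=cv2.INTER_CUBIC)
cv2.imwrite('pics/'+sys.argv[1],np.clip(c[:,:,::-1].astype(float)*1.6,0,255).astype(np.uint8))
for l in('spoke_mid','needle_tip','square_marker'): 
    for x in models.place_of('top',l)[:2]:
        p=x['position'];print(l,p,x['conf'],np.arctan2(p[1]+5.8,p[0]-539.2))
for th in (1.1,1.147,1.2):
    u=np.array([np.cos(th),np.sin(th)]);f=lambda r,z:(539.2+r*u[0],-5.8+r*u[1],z)
    p=proj(d,[f(132,34),f(108,34),f(108,64),f(48,64)])
    print(th,((p-[210,190])*5+2).round(0).tolist())
o=readout.get_obs();print(o['t'],o['ee_pos'],o['ft_force'])
E
python3 look2.py z5.png
```

```text
spoke_mid [576.6, 72.2, 48.2] 0.96 1.1236932267177968
needle_tip [598.8, 117.3, 33.7] 0.91 1.119901460029352
square_marker [587.8, 116.6, 8.3] 0.84 1.192828015298624
1.1 [[114.0, 246.0], [171.0, 274.0], [166.0, 267.0], [315.0, 340.0]]
1.147 [[106.0, 261.0], [165.0, 286.0], [160.0, 280.0], [312.0, 346.0]]
1.2 [[99.0, 278.0], [159.0, 300.0], [154.0, 295.0], [310.0, 352.0]]
7.775 [ 552.9227364  -402.05022658  339.49913263] [-0.32289112 -0.52797323  0.59314969]
```

View pics/z5.png

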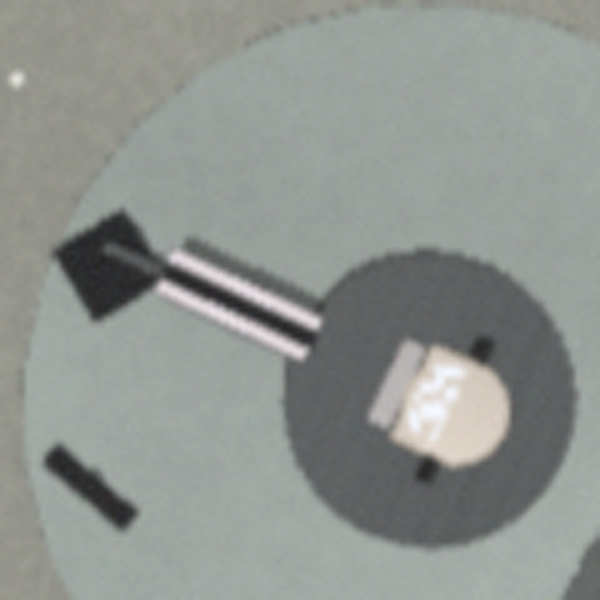

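```bash
cat > meas.py <<'E'
from h import *
def meas(dx=539.2,dy=-5.8,n=3):
    im=[];
    for _ in range(n): d=cam('top'); im.append(d['color'].astype(float))
    I=np.mean(im,0); g=I.mean(2).astype(np.float32); c=np.array([dx,dy])
    def samp(r,th,z):
        P=np.stack([c[0]+r*np.cos(th),c[1]+r*np.sin(th),0*r+z],-1)
        uv=proj(d,P.reshape(-1,3)).astype(np.float32).reshape(r.shape+(2,))
        return cv2.remap(g,uv[...,0],uv[...,1],cv2.INTER_CUBIC)
    th=np.arange(.9,1.4,.002)
    # square template fit: free centre angle, radius, z=18; region dark
    S=np.linspace(-26,26,105)
    best=None
    X,Y=np.meshgrid(S,S,indexing='ij')
    inside=((abs(X)<16)&(abs(Y)<16)).astype(np.float32); inside=cv2.GaussianBlur(inside,(0,0),2)
    w=np.ones_like(X); 
    def sqc(p,na):
        a,r=p; ux,uy=np.cos(a),np.sin(a)
        Px=c[0]+r*ux+X*ux-Y*uy; Py=c[1]+r*uy+X*uy+Y*ux
        uv=proj(d,np.stack([Px,Py,0*X+18],-1).reshape(-1,3)).astype(np.float32).reshape(X.shape+(2,))
        v=cv2.remap(g,uv[...,0],uv[...,1],cv2.INTER_CUBIC)
        ang=np.arctan2(Py-c[1],Px-c[0]); rr=np.hypot(Px-c[0],Py-c[1])
        m=~((abs(ang-na)*rr<7)&(rr<142))
        return np.corrcoef(v[m],inside[m])[0,1]
    # arm: cheeks' mid at z=64
    rs=np.linspace(60,100,41); R,T=np.meshgrid(rs,th,indexing='ij'); v=samp(R,T,64.)
    am=[]
    for i,r in enumerate(rs):
        off=np.arange(-14,14.1,.5); tpl=np.where((abs(off)<8.5)&(abs(off)>3.5),1.,0)-np.where(abs(off)<=3.5,.3,0)
        sc=[np.corrcoef(np.interp(t+off/r,th,v[i]),tpl)[0,1] for t in th[60:-60]]
        am.append(th[60:-60][int(np.argmax(sc))])
    am=np.array(am); na=np.median(am); pf=np.polyfit(rs,am*1.0,1)
    # needle over square: brightest ridge, z=34 (5 thick -> top 36)
    rs2=np.linspace(118,130,25);R,T=np.meshgrid(rs2,np.arange(na-.07,na+.07,.002),indexing='ij');v=samp(R,T,36.)
    nd=np.arange(na-.07,na+.07,.002)[np.argmax(cv2.GaussianBlur(v,(0,0),4).mean(0))]
    A=np.arange(1.08,1.22,.004);B=np.arange(127,138,1.)
    s=np.array([[sqc((a,b),na) for b in B] for a in A]);i,j=np.unravel_index(s.argmax(),s.shape)
    print('arm',na,am.std(),'at r60/100',np.polyval(pf,[60,100]),'needle ridge',nd,'square',A[i],B[j],s.max())
if __name__=='__main__':
    meas(); meas(540.,-5.3,1)
E
python3 meas.py
```

```text
arm 1.108 0.0012961297810327687 at r60/100 [1.10629965 1.10833449] needle ridge 1.038 square 1.08 127.0 -0.24497544050175038
arm 1.1140000000000003 0.0013394663627069358 at r60/100 [1.11429965 1.11321254] needle ridge 1.1140000000000003 square 1.08 127.0 -0.23314879532765115
```

```bash
sed -i 's/return np.corrcoef(v\[m\],inside\[m\])\[0,1\]/return -np.corrcoef(v[m],inside[m])[0,1]/; s/A=np.arange(1.08,1.22/A=np.arange(1.06,1.24/; s/na-.07,na+.07/na-.03,na+.03/g' meas.py; python3 meas.py
```

```text
arm 1.108 0.0014388176784148577 at r60/100 [1.1061324  1.10850174] needle ridge 1.11 square 1.1480000000000001 134.0 0.7832688516924184
arm 1.1140000000000003 0.0015655421010615789 at r60/100 [1.11431359 1.11310105] needle ridge 1.1140000000000003 square 1.1520000000000001 133.0 0.7804740561035672
```

The arm is at 1.109 and the square at 1.148, so about 0.039 rad (5 mm) is left. I'll push once more along the same path, ending about 0.04 rad further on.

>>> apply_moves(commands=[[[0.015, 0.06, 0, 0], [0.03, 0.12, 0, 0], [0.045, 0.18, 0, 0], [0.06, 0.24, 0, 0], [0.075, 0.3, 0, 0], [0.09, 0.35, 0, 0.02], [0.1, 0.4, 0, 0.04], [0.1, 0.4, 0, 0.04]]])

```text
t: 9.18
ee_pos: [652.9, 0.6, 339.7]
orientation: [1.486, 1.003, -1.484]
ft_force: [-0.6, 0.0, -0.9]
width: 0.4
```

>>> apply_moves(commands=[[[0, 0.04, -0.04, 0], [-0.005, 0.045, -0.09, 0], [-0.005, 0.045, -0.12, 0], [-0.034, 0.059, -0.12, 0], [-0.0526, 0.0664, -0.12, 0], [-0.0582, 0.0686, -0.12, 0], [-0.0619, 0.07, -0.12, 0], [-0.0619, 0.07, -0.12, 0]]])

```text
t: 10.18
ee_pos: [591.2, 66.7, 220.0]
orientation: [1.489, 1.0, -1.488]
ft_force: [1.1, -0.8, -0.1]
width: 0.3
```

>>> apply_moves(commands=[[[0.005, -0.002, 0, 0], [0.028, -0.011, 0, 0], [0.054, -0.022, 0.02, 0], [0.06, -0.025, 0.08, 0], [0.06, -0.065, 0.12, 0], [0.06, -0.125, 0.12, 0], [0.05, -0.185, 0.12, 0], [0.04, -0.24, 0.12, 0]]])

```text
t: 11.18
ee_pos: [630.6, -175.2, 340.0]
orientation: [1.489, 1.0, -1.488]
ft_force: [0.7, -0.1, -0.0]
width: 0.4
```

>>> apply_moves(commands=[[[-0.01, -0.06, 0, 0], [-0.02, -0.12, 0, 0], [-0.04, -0.18, 0, 0], [-0.06, -0.23, 0, 0], [-0.06, -0.23, 0, 0]]])

```text
t: 11.8
ee_pos: [569.0, -407.0, 339.6]
orientation: [1.491, 0.997, -1.492]
ft_force: [0.3, 0.5, -0.7]
width: 0.1
```

```bash
python3 look2.py z6.png; python3 meas.py; python3 -c "from h import *;cam('side','s6.png')"
```

```text
spoke_mid [573.1, 71.9, 49.7] 0.84 1.1593990560767682
spoke_mid [583.2, 115.1, 11.6] 0.17 1.221759701329993
needle_tip [592.9, 118.9, 37.2] 0.92 1.164163729889169
1.1 [[114.0, 246.0], [171.0, 274.0], [166.0, 267.0], [315.0, 340.0]]
1.147 [[106.0, 261.0], [165.0, 286.0], [160.0, 280.0], [312.0, 346.0]]
1.2 [[99.0, 278.0], [159.0, 300.0], [154.0, 295.0], [310.0, 352.0]]
12.0 [ 571.12198261 -401.98658682  339.56666567] [-0.20668713 -0.16878002  0.43366049]
arm 1.1380000000000003 0.0015896751938341595 at r60/100 [1.13705226 1.13875261] needle ridge 1.1400000000000003 square 1.1480000000000001 134.0 0.782459860308484
arm 1.1440000000000001 0.0015866786309551796 at r60/100 [1.14521254 1.14347038] needle ridge 1.1440000000000001 square 1.1520000000000001 133.0 0.7772610803427454
```

View pics/z6.png

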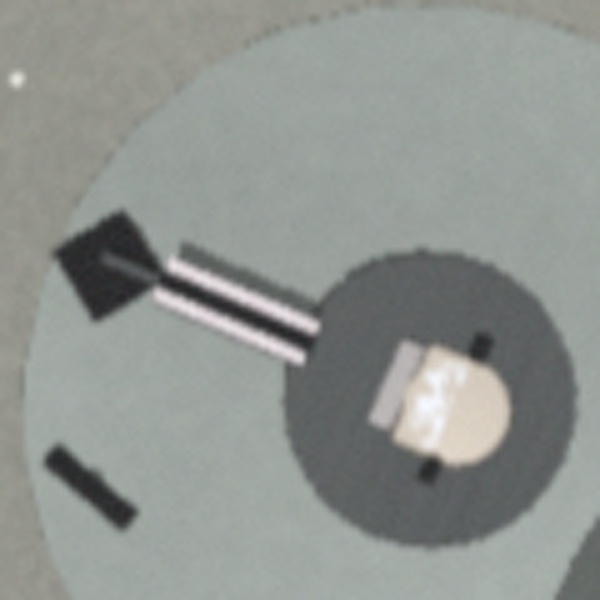

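View pics/s6.png

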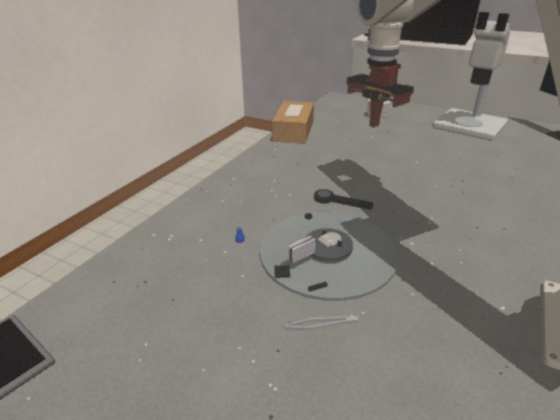

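The needle is about 0.009 rad (1.2 mm) short, and everything else is undisturbed. One small final nudge.

>>> apply_moves(commands=[[[0.012, 0.06, 0, 0], [0.024, 0.12, 0, 0], [0.036, 0.18, 0, 0], [0.05, 0.24, 0, 0], [0.062, 0.3, 0, 0], [0.072, 0.35, 0, 0.01], [0.082, 0.4, 0, 0.01], [0.082, 0.4, 0, 0.01]]])

```text
t: 13.25
ee_pos: [653.0, 1.0, 339.9]
orientation: [1.478, 1.01, -1.477]
ft_force: [-0.2, -0.7, -0.4]
width: 0.4
```

>>> apply_moves(commands=[[[0, 0.04, -0.04, 0], [-0.005, 0.045, -0.09, 0], [-0.005, 0.045, -0.12, 0], [-0.034, 0.059, -0.12, 0], [-0.0526, 0.0664, -0.12, 0], [-0.0592, 0.069, -0.12, 0], [-0.0629, 0.0704, -0.12, 0], [-0.0629, 0.0704, -0.12, 0]]])

```text
t: 14.25
ee_pos: [590.3, 67.2, 220.0]
orientation: [1.482, 1.006, -1.481]
ft_force: [0.2, 1.3, 0.2]
width: 0.6
```

>>> apply_moves(commands=[[[0.005, -0.002, 0, 0], [0.028, -0.011, 0, 0], [0.054, -0.022, 0.02, 0], [0.06, -0.025, 0.08, 0], [0.06, -0.065, 0.12, 0], [0.06, -0.125, 0.12, 0], [0.05, -0.185, 0.12, 0], [0.04, -0.24, 0.12, 0]]])

```text
t: 15.25
ee_pos: [629.7, -174.9, 340.0]
orientation: [1.482, 1.006, -1.481]
ft_force: [0.7, 0.1, 0.7]
width: 0.5
```

>>> apply_moves(commands=[[[-0.01, -0.06, 0, 0], [-0.02, -0.12, 0, 0], [-0.04, -0.18, 0, 0], [-0.06, -0.23, 0, 0], [-0.06, -0.23, 0, 0]]])

```text
t: 15.88
ee_pos: [568.1, -406.6, 339.6]
orientation: [1.484, 1.003, -1.485]
ft_force: [-0.1, -0.7, -0.1]
width: 0.6
```

```bash
python3 look2.py z7.png; python3 meas.py
```

```text
spoke_mid [570.4, 70.3, 50.2] 0.61 1.1817103453458824
needle_tip [592.1, 115.6, 34.7] 0.7 1.1598560272611174
needle_tip [589.6, -219.2, 0.3] 0.37 -1.3388700197454577
1.1 [[114.0, 246.0], [171.0, 274.0], [166.0, 267.0], [315.0, 340.0]]
1.147 [[106.0, 261.0], [165.0, 286.0], [160.0, 280.0], [312.0, 346.0]]
1.2 [[99.0, 278.0], [159.0, 300.0], [154.0, 295.0], [310.0, 352.0]]
16.075 [ 570.19857971 -401.64999397  339.57323521] [ 0.66365428  0.42543876 -0.22316168]
arm 1.1520000000000001 0.0016513474029083606 at r60/100 [1.14958885 1.15275261] needle ridge 1.1540000000000001 square 1.1480000000000001 134.0 0.782632984281216
arm 1.1580000000000004 0.0016813354087428423 at r60/100 [1.15873868 1.15716376] needle ridge 1.1580000000000004 square 1.1520000000000001 133.0 0.7760894962883647
```

View pics/z7.png

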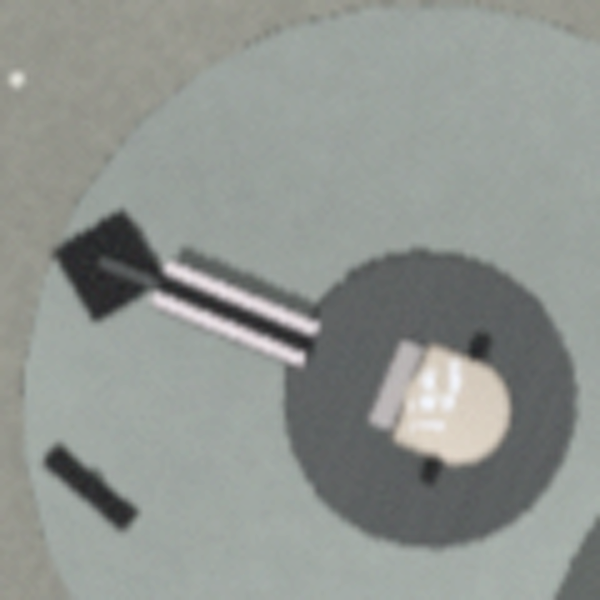

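The needle is now within about 0.005 rad (0.7 mm) of the square's middle, so I'm handing in.

```bash
python3 -c "
from h import *
print(workorder.close_job(), readout.get_obs()['t'])"
```

```text
the job is handed in; nothing more can be done
the job is handed in; nothing more can be done
```

The needle now stands over the middle of the square marker, about 0.7 mm past centre, and the job was handed in at about 16.5 s. I got it there by pushing only, with the closed fingertip on the arm's clockwise side: one main push and two small corrections. I then withdrew the gripper well clear.

- **Final measurement:** in the last top view the arm is at 1.152 rad and the needle at 1.154. The square is at 1.148, so the difference is about 0.005 rad. A second run with a slightly different axis estimate gave the same difference.
- **Disagreement:** in the last look the trained network put the arm's middle at 1.18 rad and the needle tip at 1.16. That is within its 4 mm accuracy. It did not report the square in the last two looks, so the square's place comes from my own fit to the picture. That fit put it 133–134 mm out instead of the stated 132.
- **Rest of the scene:** the wrist force read at most about 1.4 N at the end of each move. The generator was not approached, and the tweezers, wand and boot looked unmoved in the side view taken before the last nudge. I did not check those three again after it.

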